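# Square up a row of sample jars against the tray's back rail with a ruler

### The job

The five amber sample jars stand ragged in the steel tray. Take the aluminium ruler by its grip bar and, with its straight edge, gently push the whole row back until all five jars are home, pressed in one straight line against the tray's back rail; glass takes little force, so feel for the stop, do not touch the jars with the hand and leave everything else alone. Then lay the ruler down flat on the bench, outside the tray.

Things in the scene. Friction and masses are not known exactly. Their poses are not given: they have to be found in the camera images.
- tray: Shallow stainless steel tray, fixed to the bench, 220 mm (its x) by 370 mm (its y). Origin: centre of its underside, on the bench. Floor 3 mm thick (jars stand at 3 mm). Rims all round 3 mm thick, tops 17 mm above the bench (14 mm above the tray floor). Its x axis points away from the robot to the back rail; the row of jars runs along its y axis. Inside: x = -107 to +107 mm and y = -182 to +182 mm.
- rail: The tray's back rim (back rail), rigid, running the tray's full length along y. Origin: on its inner face (the face that looks at the jars), midway along it, at bench height; its x axis points away from the jars, square to the face, and its y axis lies along it. A jar that touches it has its axis 18 mm in front of this face. About 5 N on it from the whole row is a good press; over 15 N is too hard.
- ruler: Aluminium ruler, 230 x 60 x 5 mm blade, 0.25 kg, lying flat left or right of the tray, its length roughly away from the robot, front edge to the left; on it a black grip bar held by suction feet. Origin and axes are the grip bar's: origin under the bar's middle, on the blade's underside; y along the bar and roughly along the blade; x towards the graduated front edge, the pushing edge.
- ruler_grip (a point): Middle of the ruler's black grip bar, 27 mm above the blade's underside. The bar is 16 mm thick (x), 100 mm long (y), 6 to 42 mm above the underside: pinch it from above across x, tips clear of the blade. It was stuck on by hand, firmly: the front edge lies 42 to 54 mm ahead of it (x) and up to 0.08 rad out of parallel with the bar, differently each time and not measured: feel for it.
- flask: Bystander: white plastic bottle, 38 mm diameter, 90 mm tall, standing in the tray beyond the +y end of the row, about 160 mm from the tray's middle. Origin: centre of its underside.
- applicator: Bystander: beige hand-held applicator with a clear tube, about 210 mm long, 48 mm wide and 30 mm high, lying on the bench on the side of the tray opposite the ruler. Origin: underside, about the middle of its length.
- rack: Bystander: clear acrylic tube rack with blue-capped tubes, 50 x 110 x 87 mm, on the bench between the tray and the robot. Origin: centre of its underside.
- cover: Bystander: clear round bucket cover, 62 mm diameter, 28 mm high, on the bench between the tray and the robot. Origin: centre of its underside.
- jar1: Amber glass sample jar with a white cap, number 1 of five equal ones counted from the -y end of the row: 36 mm diameter, 60 mm tall, 65 to 115 g, loose on the tray floor (dragging one takes about 1 N; push low). Glass: at most 10 N from the ruler. Origin: centre of its underside. Its axis starts 8 to 51 mm short of where it stands when it touches the rail; neighbours about 41 mm apart.
- jar2: Amber glass sample jar with a white cap, number 2 of five equal ones counted from the -y end of the row: 36 mm diameter, 60 mm tall, 65 to 115 g, loose on the tray floor (dragging one takes about 1 N; push low). Glass: at most 10 N from the ruler. Origin: centre of its underside. Its axis starts 8 to 51 mm short of where it stands when it touches the rail; neighbours about 41 mm apart.
- jar3: Amber glass sample jar with a white cap, number 3 of five equal ones counted from the -y end of the row: 36 mm diameter, 60 mm tall, 65 to 115 g, loose on the tray floor (dragging one takes about 1 N; push low). Glass: at most 10 N from the ruler. Origin: centre of its underside. Its axis starts 8 to 51 mm short of where it stands when it touches the rail; neighbours about 41 mm apart.
- jar4: Amber glass sample jar with a white cap, number 4 of five equal ones counted from the -y end of the row: 36 mm diameter, 60 mm tall, 65 to 115 g, loose on the tray floor (dragging one takes about 1 N; push low). Glass: at most 10 N from the ruler. Origin: centre of its underside. Its axis starts 8 to 51 mm short of where it stands when it touches the rail; neighbours about 41 mm apart.
- jar5: Amber glass sample jar with a white cap, number 5 of five equal ones counted from the -y end of the row: 36 mm diameter, 60 mm tall, 65 to 115 g, loose on the tray floor (dragging one takes about 1 N; push low). Glass: at most 10 N from the ruler. Origin: centre of its underside. Its axis starts 8 to 51 mm short of where it stands when it touches the rail; neighbours about 41 mm apart.
There are look-alikes about, which are no part of the job. What is shaped like the ruler but pink or turquoise is not meant.

How it is judged:
On the way, in this order (a step that is already met when the one before it is completed fails the run):
1. the ruler is picked up (height (world z) of ruler above 0.03 m), for 0.2 s.
2. the row is pushed home with the ruler: all five jars within 2 mm of touching the back rail, and the ruler presses the row against the rail with at least 2 N (x of jar1 in the frame of tray between 0.087 and 0.091 m and x of jar2 in the frame of tray between 0.087 and 0.091 m and x of jar3 in the frame of tray between 0.087 and 0.091 m and x of jar4 in the frame of tray between 0.087 and 0.091 m and x of jar5 in the frame of tray between 0.087 and 0.091 m and contact force between rail and anything else above 2 N), for 0.2 s.
At the end, for the whole second after the job is handed in: All five jars stand upright in the tray, each within 2 mm of touching the back rail, at rest; the ruler lies flat on the bench (its underside less than 1.5 mm above it), outside the tray, at rest and released (x of jar1 in the frame of tray between 0.087 and 0.091 m and x of jar2 in the frame of tray between 0.087 and 0.091 m and x of jar3 in the frame of tray between 0.087 and 0.091 m and x of jar4 in the frame of tray between 0.087 and 0.091 m and x of jar5 in the frame of tray between 0.087 and 0.091 m and angle between each of jar1, jar2, jar3, jar4, jar5's own z axis and vertical below 0.05 rad and linear speed of each of jar1, jar2, jar3, jar4, jar5, ruler below 0.01 m/s and height (world z) of ruler below 0.0015 m and angle between ruler's own z axis and vertical below 0.03 rad).
It fails at once if a jar is tipped over (more than about 17 degrees) (angle between any of jar1, jar2, jar3, jar4, jar5's own z axis and vertical above 0.3 rad).
It fails at once if the hand touches a jar (only the ruler may) (contact force between any of the fingers, the arm and jar1 above 0.3 N or contact force between any of the fingers, the arm and jar2 above 0.3 N or contact force between any of the fingers, the arm and jar3 above 0.3 N or contact force between any of the fingers, the arm and jar4 above 0.3 N or contact force between any of the fingers, the arm and jar5 above 0.3 N).
It fails at once if the glass is pressed too hard: more than 10 N between the ruler and any one jar (contact force between ruler and jar1 above 10 N or contact force between ruler and jar2 above 10 N or contact force between ruler and jar3 above 10 N or contact force between ruler and jar4 above 10 N or contact force between ruler and jar5 above 10 N).
It fails at once if the row is pressed with more than 15 N on the back rail (contact force between rail and anything else above 15 N).
It fails at once if a bystander (white bottle in the tray, applicator, tube rack, clear cover) is moved more than 10 mm (distance of any of flask, applicator, rack, cover from where it was at the start of the episode above 0.01 m).
It also fails if it takes over 72 s, if anything falls off the work surface, if the arm or the gripper's body presses on something with over 40 N, if the wrist force passes 120 N, or if a joint passes its speed limit or range.

### The arm

A 6-joint arm with a two-finger parallel gripper is mounted at the origin on the work surface. World frame = base frame: x ahead of the robot, y to its left, z up, the work surface at z = 0. Lengths are in m, angles in rad, forces in N, time in s.
With the tool pointing down it reaches from about 0.35 to 0.775 m from the base axis. Payload 7.3 kg.
Tool frame: the origin (TCP) lies at the centre of the arm's flange, where the gripper is bolted on; the fingertips stand 178 mm ahead of it and the grasp point (between the pads) lies 159 mm ahead of it; x points along the fingers, y is the direction in which the jaws open and shut, and the axes are right-handed (so a half turn about x gives the same grasp; the last joint's range is limited). The gripper opens to 92 mm and grips with 3 to 60 N. Pads are 19 mm wide; open, the fingers measure 130 mm over their backs; the gripper's body (75 mm by 190 mm) begins 47 mm behind the grasp point.
Start: joints at [-1.355, 0.342, 1.524, -0, 1.275, -0.146], TCP at [0.186, -0.491, 0.405] pointing down, gripper open.
Joint ranges: [-2.53, 2.53], [-0.77, 2.02], [0.04, 2.7], [-1, 4.14], [0.28, 2.66], [-3.11, 3.11]. Speed limits (rad/s): [2.57, 2.57, 3.14, 3.14, 3.14, 3.14].

### API

Orientations are given as [roll, pitch, yaw] about the fixed x, y, z axes, in that order (R = Rz(yaw) Ry(pitch) Rx(roll)).
In Python, from cell import readout, cams, workorder gives the robot as it stands.
- The arm moves only by the shell command python3 -m inch 'ROWS' [FORCE]. ROWS is text: rows parted by semicolons, each of 5 numbers parted by spaces: the shift along the world's x, y, z in mm, then the turn about the world's z in rad, then the opening, from 0 (shut) to 1 (fully open). A call has 1 to 8 rows; each row shifts and turns the commanded pose from where the row before left it; what a row does not reach is not made up. A row lasts 1/12 s, in which the tool goes at most 41.7 mm and 7.16 degrees, less where a joint would pass 70% of its speed; a pose out of reach is approached as far as the arm can. A call is refused whole if a number of a shift passes 41.7 or a number of a turn 0.125, either way. A call with a gripper value outside its range is refused whole. The fingers move at their own pace and stop on an object; FORCE is the grip in N (left out, the last holds). Time passes only in rows, so rows that do not move let the fingers close. It gives the time, the measured TCP pose, the force and the opening at its end, in the units of the state.
- readout.observe(): the state, without advancing time (a new reading comes with each control period).
- cams.read_camera(name): name is "scene" or "side" or "wrist"; returns a dict with "color" (420x560x3 uint8, red, green, blue), "fx", "fy", "cx", "cy" (pixels), "world_to_cam" (4x4, takes a point from world to camera coordinates); the wrist camera has in their place "T_tool_cam" (4x4, takes a point from camera to tool coordinates, whose origin is the TCP and whose axes are the tool frame's). Camera axes: x right, y down, z forward; pixel columns grow to the right and rows downward; lengths in m; the calibration is good to about 2 mm. A picture is of the moment at which its call begins: read the wrist's pose just before it. There is no depth.
- workorder.hand_in(): hands the job in, once; it reports no verdict.
The state is a dict: "time": time; "qpos": joint angles; "qvel": joint speeds; "joint_efforts": joint torques, N m; "tool_pos": TCP position; "tool_rot": TCP orientation; "contact_force": force on the tool from outside, world axes, zero at the start; "torque": the same for the moment, N m; "opening": finger opening in m.
Only numpy, scipy, OpenCV 4.12 (cv2) and the standard library are available. Lean on these libraries where they do the work, as an engineer would, in place of code of your own. Each camera call takes 0.05 s, during which the arm holds its last target.

## Working session

There is one attempt and no reset: what is moved stays moved. The work goes in short steps, Python scripts to look and compute and a shell command to move; the robot and the scene stay as the last step left them, time stands still between calls to the robot, and variables do not carry over. Pictures are saved under pics/ and viewed, and the job is handed in when it is done.

```bash
ls; mkdir -p pics; python3 - <<'E'
from cell import readout,cams
import cv2
print(readout.observe())
for n in ["scene","side","wrist"]:
    c=cams.read_camera(n); cv2.imwrite(f"pics/a_{n}.png",c["color"][:,:,::-1])
    print(n,c["fx"],c["cx"],c["cy"],c.get("world_to_cam",c.get("T_tool_cam")))
E
```

```text
pics
{'time': 0.0, 'qpos': array([-1.35498483e+00,  3.42695150e-01,  1.52500260e+00, -1.45265713e-05,
        1.27541882e+00, -1.45990624e-01]), 'qvel': array([ 1.28402403e-03,  4.21703086e-04, -1.69745519e-03, -5.07177421e-05,
       -1.30838732e-04, -3.74677319e-04]), 'joint_efforts': array([-5.09159254e-04, -4.31247103e+01, -2.44223571e+01,  7.17753265e-02,
        5.59368299e-02, -1.26275868e-04]), 'tool_pos': array([ 0.1858226 , -0.49086543,  0.40406411]), 'tool_rot': array([-1.7076719 ,  1.56927234,  1.79572711]), 'contact_force': array([ 0.18436596,  0.03493735, -0.82536845]), 'torque': array([0.00122634, 0.02852814, 0.02063931]), 'opening': 0.09182239048600838}
scene 529.983266016939 287.29296012122825 210.79809348386357 [[ 0.39365048  0.91915222 -0.01408859 -0.07458038]
 [ 0.62024191 -0.27688383 -0.73391779 -0.26455856]
 [-0.67848307  0.28016876 -0.67909218  1.68611483]
 [ 0.          0.          0.          1.        ]]
side 514.8194181359418 270.34452629609706 215.42825356178702 [[ 0.99887691 -0.04454418  0.01614721 -0.48042994]
 [-0.02012987 -0.70748484 -0.70644178 -0.04824369]
 [ 0.04289177  0.70532334 -0.70758694  1.50306179]
 [ 0.          0.          0.          1.        ]]
wrist 320.6288566637824 284.3828148323997 214.07764582280595 [[-4.67415521e-04 -2.52116477e-01  9.67696783e-01  1.94884477e-02]
 [ 9.99999447e-01  7.93514210e-04  6.89754561e-04 -6.22091493e-04]
 [-9.41779638e-04  9.67696570e-01  2.52115967e-01 -6.79705279e-02]
 [ 0.00000000e+00  0.00000000e+00  0.00000000e+00  1.00000000e+00]]
```

View pics/a_scene.png

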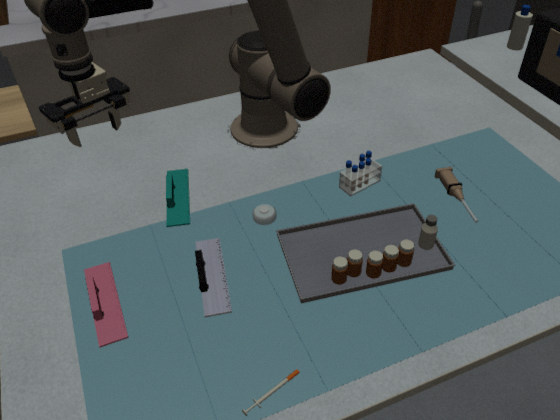

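View pics/a_side.png

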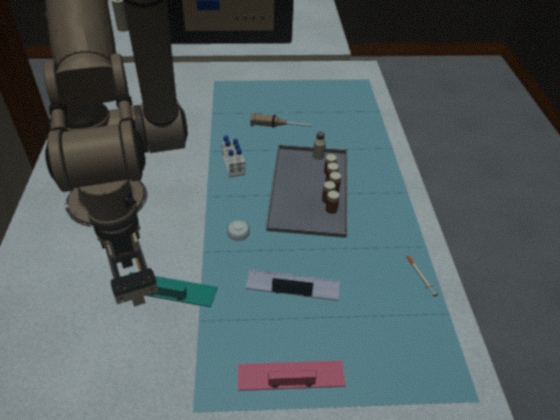

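View pics/a_wrist.png

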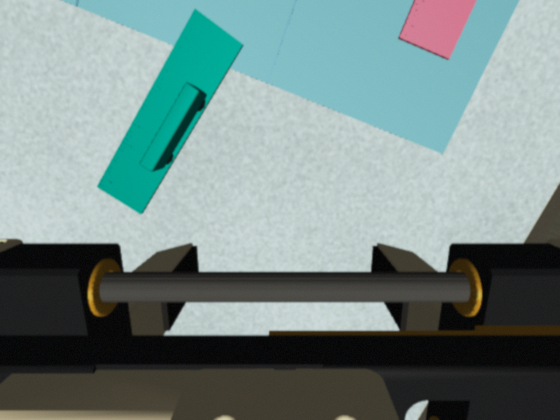

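The scene view shows the silver ruler with its black bar at about (212,275), the tray around (362,250) and the jars around (340–406, 240–270). The pink and turquoise rulers are decoys. I'll zoom in to measure.

```bash
cat > h.py <<'E'
import numpy as np,cv2
from cell import readout,cams
from scipy.spatial.transform import Rotation as R
def cam(n):
    s=readout.observe(); c=cams.read_camera(n)
    if n=="wrist":
        T=np.eye(4); T[:3,:3]=R.from_euler("xyz",s["tool_rot"]).as_matrix(); T[:3,3]=s["tool_pos"]
        c["T"]=T@np.array(c["T_tool_cam"])
    else: c["T"]=np.linalg.inv(np.array(c["world_to_cam"]))
    return c
def ray(c,u,v,z):
    d=c["T"][:3,:3]@np.array([(u-c["cx"])/c["fx"],(v-c["cy"])/c["fy"],1]); o=c["T"][:3,3]
    return o+d*(z-o[2])/d[2]
def proj(c,p):
    q=np.linalg.inv(c["T"])@np.append(p,1); return np.array([c["cx"]+c["fx"]*q[0]/q[2],c["cy"]+c["fy"]*q[1]/q[2]])
def crop(c,u0,v0,u1,v1,k,name):
    im=cv2.resize(c["color"][v0:v1,u0:u1,::-1],None,fx=k,fy=k,interpolation=cv2.INTER_CUBIC); cv2.imwrite("pics/"+name,im)
E
python3 - <<'E'
from h import *
c=cam("scene"); crop(c,185,200,455,330,2.9,"b1.png")
c=cam("side"); crop(c,230,120,370,320,3,"b2.png")
E
```

```text
(no output)
```

View pics/b1.png

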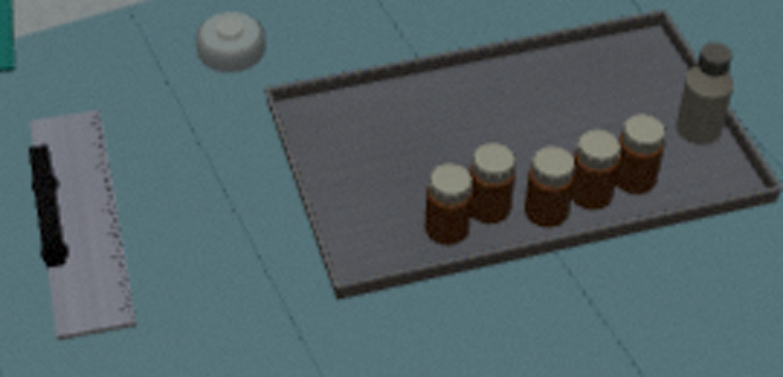

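View pics/b2.png

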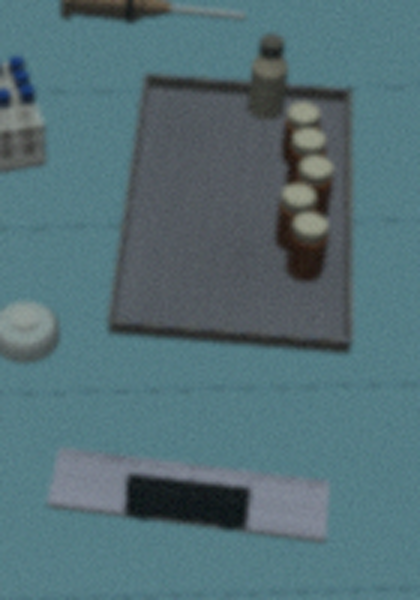

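```bash
cat > m.py <<'E'
from h import *
S=cam("scene");D=cam("side")
def s(u,v,z):return ray(S,u/2.9+185,v/2.9+200,z)[:2]*1000
def d(u,v,z):return ray(D,u/3+230,v/3+120,z)[:2]*1000
np.set_printoptions(precision=1,suppress=True)
a=[s(*p,.017) for p in[(268,92),(665,14),(778,186),(338,292)]]
b=[d(*p,.017) for p in[(110,325),(148,76),(350,90),(351,345)]]
print("tray",*a,*b,"ctr",sum(a)/4,sum(b)/4)
for q in (a,b):
    x=(q[3]+q[2]-q[0]-q[1]);y=q[1]+q[2]-q[0]-q[3];print("len",np.hypot(*x)/2,np.hypot(*y)/2,np.arctan2(x[1],x[0]),np.arctan2(-y[0],y[1]))
r=[s(*p,.005) for p in[(32,121),(98,112),(135,323),(60,336)]]
r2=[d(*p,.005) for p in[(50,504),(61,449),(328,481),(327,538)]]
print("ruler",*r,*r2)
for q in (r,r2): e=q[2]-q[1]; print("edge ang",np.arctan2(e[1],e[0]),np.hypot(*e))
print("bar s",s(39,147,.042),s(55,262,.042)," d",d(127,477,.042),d(249,489,.042))
for p,q in zip([(450,181),(494,160),(553,163),(598,147),(643,130)],[(310,224),(299,194),(316,167),(309,140),(303,113)]): print("jar",s(*p,.063),d(*q,.063))
print("cover",d(27,320,.02)," flask cap",d(271,45,.09),s(715,55,.09))
E
python3 m.py
```

```text
tray [ 465.9 -144.9] [519.6 219.6] [730.5 188.2] [ 684.6 -177.8] [ 464.  -148.2] [519.7 221.3] [735.3 191.7] [ 680.4 -179.4] ctr [600.1  21.3] [599.9  21.4]
len 217.21483815049905 368.6382851279503 -0.14880674189931423 -0.13556912197519913
len 218.10955344414984 374.42982551086635 -0.1399028336670832 -0.14818600958600925
ruler [ 405.  -338.2] [ 417.7 -283.3] [ 641.  -325.6] [ 629.6 -380.9] [ 406.9 -339.3] [ 417.  -281.5] [ 640.8 -322.9] [ 631.8 -380.9]
edge ang -0.1874879043615961 227.24824394371822
edge ang -0.1833186871475174 227.58741827932405
bar s [ 472.  -346.6] [ 590.8 -368.6]  d [ 469.9 -342.1] [ 567.7 -357.4]
jar [654.9 -70.3] [653.2 -67.7]
jar [649.4 -29.1] [648.2 -25.5]
jar [670.6  11.1] [669.7  13.2]
jar [670.2  51.7] [668.2  54.1]
jar [668.8  93.8] [667.7  96.5]
cover [ 388.6 -142.6]  flask cap [641.9 174.8] [641.7 174.5]
```

```bash
cat > st.py <<'E'
from h import *
s=readout.observe();M=R.from_euler("xyz",s["tool_rot"]).as_matrix()
np.set_printoptions(precision=2,suppress=True)
print("t %.2f"%s["time"],"tcp",s["tool_pos"]*1000,"jaw yaw %.4f zdir yaw %.4f"%(np.arctan2(M[1,1],M[0,1]),np.arctan2(M[1,2],M[0,2])),"down",M[:,0],"q",s["qpos"],"F",s["contact_force"],"T",s["torque"],"op",s["opening"]*1000)
E
python3 st.py
```

```text
t 0.35 tcp [ 185.82 -490.99  404.6 ] jaw yaw -1.2091 zdir yaw -2.7799 down [-0.  0. -1.] q [-1.36  0.34  1.52  0.    1.28 -0.15] F [ 0.38 -0.9   0.16] T [ 0.02 -0.    0.05] op 92.3342330781658
```

```bash
python3 -m inch '16 6.4 0 .124 1;16 6.4 0 .124 1;16 6.4 0 .124 1;16 6.4 0 .124 1;16 6.4 0 .124 1;16 6.4 0 .124 1;16 6.4 0 .124 1;16 6.4 0 .124 1' 40
python3 -m inch '16 6.4 0 .124 1;16 6.4 0 .124 1;16 6.4 0 .124 1;16 6.4 0 .124 1;16 6.4 0 .124 1;16 6.4 0 .124 1;16 6.4 0 .124 1;16 6.4 0 .124 1'
python3 -m inch '16 6.4 0 .124 1;16 6.4 0 .124 1;16 6.4 0 .124 1;16 6.4 0 .124 1;12 6.4 0 .124 1;0 0 0 0 1;0 0 0 0 1'
python3 - <<'E'
from h import *
c=cam("wrist"); cv2.imwrite("pics/c1.png",c["color"][:,:,::-1])
E
python3 st.py
```

```text
time: 1.02
tool_pos: [0.3146, -0.4394, 0.4047]
tool_rot: [1.991, 1.571, 0.21]
contact_force: [0.3, -1.1, 0.8]
opening: 0.0915
time: 1.68
tool_pos: [0.4426, -0.3882, 0.4046]
tool_rot: [2.636, 1.571, 1.846]
contact_force: [0.9, 0.5, 0.2]
opening: 0.0918
time: 2.27
tool_pos: [0.518, -0.3563, 0.4043]
tool_rot: [2.859, 1.57, 2.681]
contact_force: [-0.6, 0.4, 0.5]
opening: 0.0916
t 2.32 tcp [ 517.5  -356.73  404.48] jaw yaw 1.3914 zdir yaw -0.1794 down [-0.  0. -1.] q [-0.73  0.54  1.21 -0.    1.39 -2.12] F [-0.   -0.32 -0.11] T [ 0.11 -0.14  0.  ] op 91.91263812808678
```

View pics/c1.png

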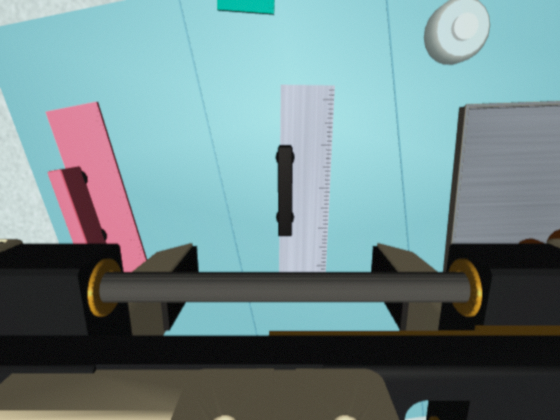

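The wrist view shows the silver ruler upright at columns 280–333. Its bar runs from (285,146) to (285,235), with the graduated edge on the right. I'll zoom in to get precise edges.

```bash
python3 - <<'E'
from h import *
np.set_printoptions(precision=1,suppress=True)
c=cam("wrist"); g=c["color"].astype(int)
crop(c,250,75,360,275,3,"c2.png")
gray=g.sum(2)/3
L=[];Rr=[]
for v in range(160,208,4):
    row=gray[v]; dark=np.where(row[255:320]<60)[0]+255
    print(v,dark.min(),dark.max(),ray(c,dark.min()-.5,v,.042)[:2]*1000,ray(c,dark.max()+.5,v,.042)[:2]*1000)
for v in range(90,260,12):
    f=g[v,290:360].astype(int); # ruler->blue transition: red channel
    r=f[:,0]; k=np.where(r>110)[0]; print(v,k.max()+290 if len(k) else None, ray(c,k.max()+290.5,v,.005)[:2]*1000 if len(k) else None, r[35:50])
E
```

```text
160 277 293 [ 479.3 -357.6] [ 482.5 -339.9]
164 279 291 [ 483.8 -356.3] [ 486.3 -342.7]
168 279 291 [ 488. -357.] [ 490.4 -343.4]
172 279 291 [ 492.2 -357.8] [ 494.6 -344.1]
176 279 291 [ 496.4 -358.6] [ 498.8 -344.9]
180 279 291 [ 500.6 -359.4] [ 503.1 -345.6]
184 279 291 [ 504.9 -360.2] [ 507.4 -346.4]
188 279 291 [ 509.2 -361. ] [ 511.7 -347.1]
192 279 291 [ 513.5 -361.8] [ 516.  -347.9]
196 279 291 [ 517.9 -362.6] [ 520.4 -348.6]
200 279 291 [ 522.2 -363.4] [ 524.8 -349.4]
204 279 291 [ 526.6 -364.2] [ 529.2 -350.2]
90 359 [ 422.9 -254. ] [187 187 186 179 158 151 151 158 163 165 166 164 163 163 161]
102 359 [ 435.5 -255.5] [185 185 186 189 187 184 183 187 186 178 169 165 164 163 165]
114 359 [ 448.3 -257.1] [185 184 183 177 164 160 160 168 174 170 166 165 166 166 165]
126 359 [ 461.4 -258.6] [186 187 188 185 180 179 183 184 175 169 166 166 167 166 168]
138 359 [ 474.6 -260.2] [185 187 182 180 178 179 183 179 167 165 166 164 164 162 164]
150 359 [ 488.2 -261.9] [181 177 164 161 160 165 168 165 162 160 163 161 159 160 161]
162 359 [ 501.9 -263.5] [185 176 166 163 167 171 168 162 159 158 158 160 159 156 156]
174 359 [ 516.  -265.2] [188 185 180 182 186 183 165 157 156 155 155 155 155 155 153]
186 359 [ 530.3 -266.9] [186 182 182 185 186 174 156 152 152 152 152 152 153 150 152]
198 359 [ 544.8 -268.7] [184 182 182 186 179 158 150 150 149 148 148 148 150 149 147]
210 359 [ 559.7 -270.4] [183 180 184 180 163 150 147 145 147 147 145 144 145 145 145]
222 359 [ 574.9 -272.3] [178 182 184 175 151 142 143 142 143 141 145 143 141 140 142]
234 359 [ 590.3 -274.1] [184 184 181 157 141 141 138 139 140 141 139 138 137 138 138]
246 359 [ 606.1 -276. ] [165 170 167 147 138 137 138 138 138 136 138 136 139 140 136]
258 359 [ 622.2 -277.9] [159 156 146 137 138 138 137 136 136 136 135 136 137 137 136]
```

View pics/c2.png

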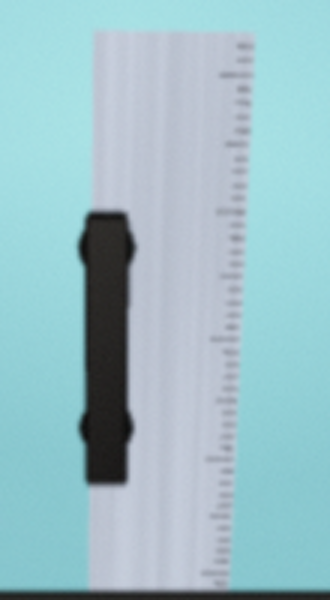

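```bash
python3 - <<'E'
from h import *
np.set_printoptions(precision=1,suppress=True)
c=cam("wrist")
P=np.array([ray(c,u,v,.005)[:2]*1000 for v,u in [(102,334.4),(126,333.3),(138,332.7),(174,330.8),(186,330.2),(198,329.5),(210,328.8),(222,328.2),(234,327.5),(258,326)]])
k=np.polyfit(P[:,0],P[:,1],1);print(P[0],P[-1],np.arctan(k[0]),np.polyval(k,P[:,0])-P[:,1])
for v in (146,236.7): print(ray(c,285.3,v,.042)*1000)
B=np.array([515,-354.8]);print(np.polyval(k,515))
for v,u in ((86,306),): print(ray(c,u,v,.005)*1000)
E
```

```text
[ 430.3 -283.5] [ 614.5 -320.1] -0.1958842929713877 [ 0.2  0.  -0.  -0.1 -0.2 -0.1 -0.  -0.1 -0.   0.3]
[ 466.4 -346.1   42. ]
[ 564.9 -363.8   42. ]
-300.0792771913901
[ 408.  -312.2    5. ]
```

```bash
python3 -m inch '-2 1.7 -36 0 1;0 0 -40 0 1;0 0 -40 0 1;0 0 -40 0 1;0 0 -35 0 1;0 0 -15 0 1;0 0 -10 0 1;0 0 0 0 1'
python3 -m inch '0 0 0 0 1;0 0 0 0 1'
python3 st.py
```

```text
time: 3.08
tool_pos: [0.5149, -0.3551, 0.1868]
tool_rot: [2.599, 1.567, 2.421]
contact_force: [-0.3, 0.0, 0.8]
opening: 0.0916
time: 3.25
tool_pos: [0.5162, -0.3556, 0.1907]
tool_rot: [-0.538, 1.567, -0.715]
contact_force: [0.4, -0.6, -0.2]
opening: 0.0922
t 3.25 tcp [ 516.2  -355.61  190.67] jaw yaw 1.3942 zdir yaw -0.1766 down [ 0. -0. -1.] q [-0.73  0.75  1.46  0.    0.93 -2.12] F [ 0.4  -0.56 -0.23] T [ 0.08 -0.13 -0.05] op 92.16050180630127
```

```bash
python3 -m inch '0 0 -1 0 0;0 0 0 0 0;0 0 0 0 0;0 0 0 0 0;0 0 0 0 0;0 0 0 0 0;0 0 0 0 0;0 0 0 0 0' 50
python3 -m inch '0 0 0 0 0;0 0 0 0 0;0 0 0 0 0;0 0 0 0 0'
python3 st.py
```

```text
time: 3.92
tool_pos: [0.5159, -0.3549, 0.1877]
tool_rot: [2.183, 1.571, 2.007]
contact_force: [-0.5, -1.4, -0.2]
opening: 0.0429
time: 4.25
tool_pos: [0.5158, -0.355, 0.1877]
tool_rot: [-0.031, 1.571, -0.207]
contact_force: [-0.1, 1.1, -0.1]
opening: 0.0166
t 4.25 tcp [ 515.85 -354.96  187.74] jaw yaw 1.3950 zdir yaw -0.1758 down [ 0. -0. -1.] q [-0.73  0.75  1.46  0.    0.93 -2.12] F [-0.09  1.09 -0.07] T [ 0.07 -0.14 -0.05] op 16.601417261511973
```

```bash
python3 -m inch '0 0 5 0 0;0 0 15 0 0;0 0 30 0 0;0 0 35 0 0;0 0 30 0 0;0 0 5 0 0;0 0 0 0 0'
python3 st.py
python3 -m inch '1 10 0 -.04 0;3 25 0 -.11 0;3 30 0 -.11 0;3 30 0 -.11 0;3 30 0 -.11 0;3 30 0 -.11 0;3 30 0 -.11 0;3 30 0 -.11 0'
python3 -m inch '3 30 0 -.11 0;3 30 0 -.11 0;3 30 0 -.11 0;3 30 0 -.11 0;3 30 0 -.11 0;2 28 0 -.11 0;1 20 0 -.09 0;1 5 0 -.072 0'
python3 -m inch '0 0 0 0 0;0 0 0 0 0;0 0 0 0 0'
python3 - <<'E'
from h import *
c=cam("wrist"); cv2.imwrite("pics/d1.png",c["color"][:,:,::-1])
c=cam("side"); crop(c,180,90,380,290,3,"d2.png")
E
python3 st.py
```

```text
time: 4.83
tool_pos: [0.5161, -0.3551, 0.3102]
tool_rot: [-0.528, 1.566, -0.704]
contact_force: [-0.7, 1.1, -3.4]
opening: 0.0153
t 4.83 tcp [ 516.11 -355.08  310.17] jaw yaw 1.3950 zdir yaw -0.1757 down [ 0. -0. -1.] q [-0.72  0.61  1.36  0.    1.17 -2.12] F [-0.67  1.06 -3.37] T [ 0.05 -0.17 -0.04] op 15.290394156462565
time: 5.5
tool_pos: [0.5371, -0.1382, 0.3053]
tool_rot: [-2.558, 1.566, 2.734]
contact_force: [1.1, -0.3, -1.7]
opening: 0.016
time: 6.17
tool_pos: [0.5559, 0.0663, 0.3052]
tool_rot: [-1.565, 1.566, 2.909]
contact_force: [-0.2, 0.3, -2.5]
opening: 0.0153
time: 6.42
tool_pos: [0.5565, 0.0625, 0.3065]
tool_rot: [-1.245, 1.568, -3.051]
contact_force: [-0.6, 0.4, -2.1]
opening: 0.0157
t 6.52 tcp [556.73  62.19 307.11] jaw yaw -0.2369 zdir yaw -1.8077 down [-0. -0. -1.] q [-0.03  0.5   1.56 -0.    1.08  0.21] F [-0.57  0.74 -1.38] T [-0.06 -0.03 -0.06] op 16.000881011004484
```

View pics/d1.png

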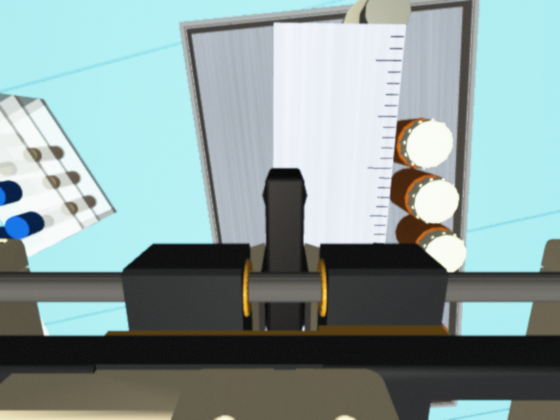

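View pics/d2.png

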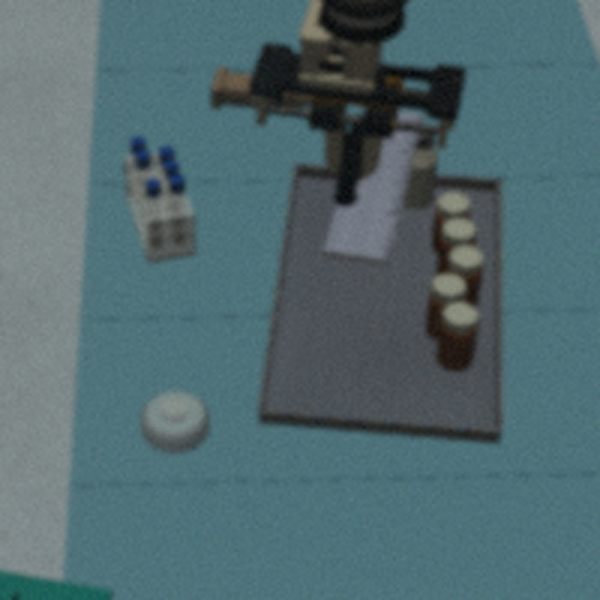

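The ruler is held flat above the tray, but I overshot by 29 mm in y and 0.11 rad. I'll correct that, then compare the edge with the rail.

```bash
python3 -m inch '-1.5 -10 0 .05 0;0 -12 0 .04 0;0 -7 0 .02 0;0 0 0 0 0;0 0 0 0 0;0 0 0 0 0'
python3 st.py
python3 - <<'E'
from h import *
c=cam("wrist"); cv2.imwrite("pics/e1.png",c["color"][:,:,::-1]); crop(c,230,0,500,250,2.9,"e2.png")
E
```

```text
time: 7.02
tool_pos: [0.5553, 0.034, 0.3077]
tool_rot: [-2.956, 1.571, 1.628]
contact_force: [0.4, -1.6, -2.7]
opening: 0.0159
t 7.02 tcp [555.3   33.98 307.7 ] jaw yaw -0.1280 zdir yaw -1.6988 down [-0.  0. -1.] q [-0.08  0.49  1.57  0.    1.08  0.05] F [ 0.39 -1.56 -2.75] T [-0.05 -0.02  0.03] op 15.912770008701518
```

View pics/e2.png

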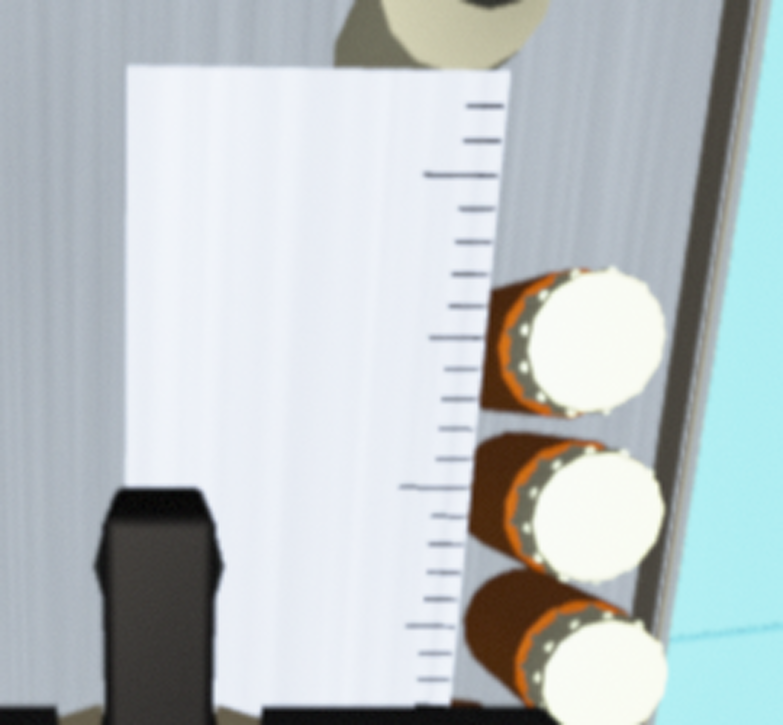

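```bash
cat > edge.py <<'E'
from h import *
import sys
np.set_printoptions(precision=1,suppress=True)
c=cam("wrist"); g=cv2.GaussianBlur(c["color"],(0,0),.8).astype(float); gray=g.mean(2)
zb=readout.observe()["tool_pos"][2]-.1877+.005
def fit(P): 
    k=np.polyfit(P[:,1],P[:,0],1); r=P[:,0]-np.polyval(k,P[:,1]); m=abs(r)<1.5
    k=np.polyfit(P[m,1],P[m,0],1); return k,np.arctan(-k[0]),np.std(r[m]),m.sum()
r0,r1,a,b=[float(x) for x in sys.argv[1:5]] # blade edge line guess cols at rows r0,r1
E=[]
for v in range(int(r0),int(r1)+1):
    u0=a+(b-a)*(v-r0)/(r1-r0); w=gray[v,int(u0)-8:int(u0)+9]; d=np.diff(w); i=np.argmin(d)
    if d[i]<-10: E.append(ray(c,int(u0)-8+i+.5,v,zb)[:2]*1000)
E=np.array(E); k,ang,sd,n=fit(E); print("edge normal heading %.4f sd %.2f n %d x at y=33: %.1f"%(ang,sd,n,np.polyval(k,33)),E[0],E[-1])
r0,r1,a,b=[float(x) for x in sys.argv[5:9]]
I=[];B=[]
for v in range(int(r0),int(r1)+1):
    u0=a+(b-a)*(v-r0)/(r1-r0); s=int(u0)-10; w=gray[v,s:s+21]; d=np.diff(w); j=np.argmin(d); i=np.argmax(d)
    B.append(ray(c,s+j+.5,v,.003)[:2]*1000); I.append(ray(c,s+i+.5,v,.017)[:2]*1000)
for nm,P in(("rail foot",B),("rail top",I)):
    P=np.array(P);k,ang,sd,n=fit(P); print(nm,"heading %.4f sd %.2f n %d x at y=0,100: %.1f %.1f"%(ang,sd,n,np.polyval(k,0),np.polyval(k,100)),P[0],P[-1])
E
python3 edge.py 26 92 405.5 399.5 3 140 484.5 467
```

```text
edge normal heading -0.1384 sd 0.16 n 67 x at y=33: 609.8 [624.8 140.7] [621.  112.7]
rail foot heading -0.1456 sd 0.24 n 138 x at y=0,100: 701.5 716.1 [727.5 178.7] [712.1  75. ]
rail top heading -0.1452 sd 0.23 n 138 x at y=0,100: 701.0 715.6 [726.1 174.1] [712.2  75.4]
```

```bash
python3 edge.py 26 236 405.5 386.4 3 140 484.5 467
```

```text
edge normal heading -0.1281 sd 0.52 n 199 x at y=33: 610.6 [624.7 140.9] [610.9  41. ]
rail foot heading -0.1458 sd 0.24 n 138 x at y=0,100: 701.4 716.1 [727.4 178.9] [712.1  75.2]
rail top heading -0.1448 sd 0.23 n 138 x at y=0,100: 701.0 715.6 [726.1 174.3] [712.2  75.6]
```

```bash
python3 - <<'E'
from h import *
c=cam("wrist"); g=c["color"].astype(float).mean(2)
zb=readout.observe()["tool_pos"][2]-.1877+.005
P=[]
for v in range(26,238):
    u0=405.9+(386-405.9)*(v-26)/215; s=int(u0)-9; w=g[v,s:s+19]
    hi=np.where(w>195)[0]
    if len(hi)==0: continue
    i=hi.max()
    if i>=18: continue
    f=(w[i]-195)/(w[i]-w[i+1]); u=s+i+f
    if v%20==0: print(v,w.astype(int),round(u,2))
    P.append((v,u))
P=np.array(P)
W=np.array([ray(c,u,v,zb)[:2]*1000 for v,u in P])
for _ in range(8):
    k=np.polyfit(W[:,1],W[:,0],1); r=W[:,0]-np.polyval(k,W[:,1]); m=abs(r)<max(.3,2*r.std()); W=W[m]
print(np.arctan(-k[0]),len(W),r.std(),W[0],W[-1])
h=W[W[:,1]>90];l=W[W[:,1]<90]
for q in(h,l): print(np.arctan(-np.polyfit(q[:,1],q[:,0],1)[0]),len(q))
E
```

```text
40 [238 237 237 238 239 240 241 241 236 218 190 183 186 186 190 191 188 187
 188] 404.85
60 [157 150 141 143 149 152 155 166 195 211 191 183 182 186 192 191 189 187
 187] 402.8
80 [238 236 237 238 239 240 241 241 239 225 192 181 183 187 191 189 189 185
 186] 400.93
100 [236 236 238 239 240 241 241 237 212 144 100  86  75  61  52  46  44  43
  42] 398.25
120 [236 236 238 239 240 242 242 238 214 116  49  44  46  65  98 113 116 114
 108] 396.19
140 [236 235 237 239 240 241 241 240 224 137  63  50  45  44  43  44  43  46
  46] 394.34
160 [234 232 234 237 237 239 240 239 222 128  48  41  41  42  42  40  44  40
  42] 392.29
180 [236 234 235 236 238 239 240 239 226 138  57  44  45  44  44  43  44  44
  42] 390.35
200 [238 236 236 238 240 241 242 242 236 209 187 186 189 189 182 180 171 145
 105] 389.65
220 [238 236 238 239 240 241 243 242 237 211 187 159  93  50  44  44  41  43
  44] 387.69
-0.13729784338648945 190 0.23685468002967358 [625.07426806 140.92156218] [611.26652379  40.42969668]
-0.15053957360264114 103
-0.1286751930820816 87
```

```bash
python3 - <<'E'
from h import *
c=cam("wrist"); zb=readout.observe()["tool_pos"][2]-.1877+.005
P=np.array([ray(c,u,v,zb)[:2]*1000 for v,u in((40,404.85),(80,400.93),(200,389.65),(220,387.69))])
k=np.polyfit(P[:,1],P[:,0],1);print(P,np.arctan(-k[0]),P[:,0]-np.polyval(k,P[:,1]))
s=readout.observe();print(s["time"],s["tool_pos"])
E
```

```text
[[624.20476834 135.21683136]
 [621.82327636 118.2042865 ]
 [614.00646223  60.56243886]
 [612.51247888  49.86047352]] -0.13572048002864043 [ 0.02444694 -0.03381205  0.02094408 -0.01157897]
7.2667 [0.55532999 0.03443351 0.30771798]
```

```bash
python3 -m inch '0 0 -30 -.009 0;0 0 -35 0 0;0 0 -28 0 0;0 0 -12 0 0;0 0 -5 0 0;0 0 -3 0 0;0 0 0 0 0;0 0 0 0 0'
python3 -m inch '0 0 0 0 0;0 0 0 0 0;0 0 0 0 0'
python3 st.py
python3 - <<'E'
from h import *
c=cam("wrist"); cv2.imwrite("pics/f1.png",c["color"][:,:,::-1])
c=cam("side"); crop(c,260,130,370,250,5,"f2.png")
E
```

```text
time: 7.93
tool_pos: [0.5559, 0.0341, 0.1959]
tool_rot: [1.63, 1.569, -0.076]
contact_force: [1.0, 0.2, -1.7]
opening: 0.0156
time: 8.18
tool_pos: [0.5556, 0.0341, 0.1955]
tool_rot: [1.62, 1.569, -0.087]
contact_force: [0.4, -0.4, -3.2]
opening: 0.0158
t 8.18 tcp [555.56  34.09 195.53] jaw yaw -0.1360 zdir yaw -1.7068 down [ 0. -0. -1.] q [-0.08  0.64  1.67 -0.    0.82  0.06] F [ 0.41 -0.43 -3.21] T [-0.03 -0.04  0.04] op 15.815606975120158
```

View pics/f1.png

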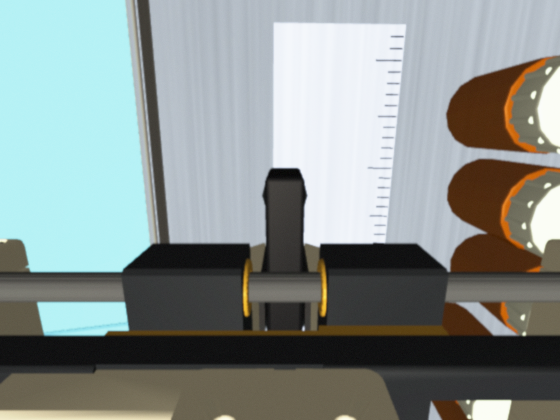

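View pics/f2.png

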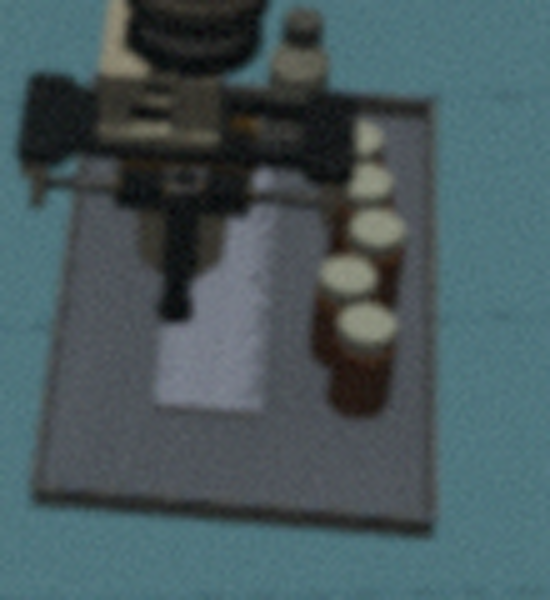

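```bash
cat > avg.py <<'E'
from h import *
import sys
n=int(sys.argv[1]) if len(sys.argv)>1 else 8
np.set_printoptions(precision=2,suppress=True)
F=[];T=[];X=[]
for _ in range(n):
    cams.read_camera("side"); s=readout.observe(); F.append(s["contact_force"]);T.append(s["torque"]);X.append(s["tool_pos"]*1000)
F=np.array(F);F0=F.mean(0);h=.145;N=np.array([np.cos(h),-np.sin(h),0])
M=R.from_euler("xyz",s["tool_rot"]).as_matrix()
x=np.mean(X,0);d=x-[600,21.3,0]
print("t %.2f"%s["time"],"tcp",x,"local x %.2f y %.2f"%(d@N,d@[np.sin(h),np.cos(h),0]),"jaw %.4f"%np.arctan2(M[1,1],M[0,1]),"Fn %.2f +-%.2f"%(F0@N,(F@N).std()/n**.5),"F",F0,"T",np.mean(T,0),"op %.1f"%(s["opening"]*1000))
E
python3 -m inch '5 -.7 -1.5 0 0;5 -.7 0 0 0;5 -.7 0 0 0;4 -.6 0 0 0;0 0 0 0 0;0 0 0 0 0'
python3 avg.py 10
```

```text
time: 8.78
tool_pos: [0.5746, 0.0313, 0.1931]
tool_rot: [-1.176, 1.571, -2.882]
contact_force: [-0.2, -0.7, -2.1]
opening: 0.0159
t 9.28 tcp [574.22  31.42 193.2 ] local x -26.97 y 6.29 jaw -0.1360 Fn -0.14 +-0.12 F [-0.11  0.25 -2.35] T [ 0.01 -0.06 -0.02] op 15.9
```

```bash
python3 -m inch '2 -.3 0 0 0;2 -.3 0 0 0;2 -.3 0 0 0;2 -.3 0 0 0;2 -.3 0 0 0;2 -.3 0 0 0'
python3 -m inch '2 -.3 0 0 0;2 -.3 0 0 0;2 -.3 0 0 0;2 -.3 0 0 0;2 -.3 0 0 0;2 -.3 0 0 0'
python3 avg.py 8
python3 - <<'E'
from h import *
c=cam("wrist"); cv2.imwrite("pics/g1.png",c["color"][:,:,::-1])
c=cam("side"); crop(c,260,130,370,250,5,"g2.png")
E
```

```text
time: 9.78
tool_pos: [0.5863, 0.0296, 0.1931]
tool_rot: [-1.507, 1.57, 3.069]
contact_force: [-1.9, 0.0, -2.1]
opening: 0.0157
time: 10.28
tool_pos: [0.5983, 0.0278, 0.1931]
tool_rot: [-1.547, 1.57, 3.029]
contact_force: [-3.4, 0.9, -1.5]
opening: 0.0152
t 10.68 tcp [598.55  27.75 193.23] local x -2.36 y 6.17 jaw -0.1360 Fn -1.07 +-0.19 F [-1.06  0.17 -2.27] T [0.01 0.16 0.01] op 15.8
```

View pics/g1.png

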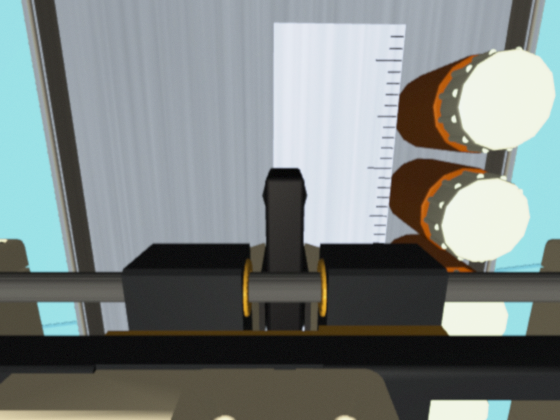

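View pics/g2.png

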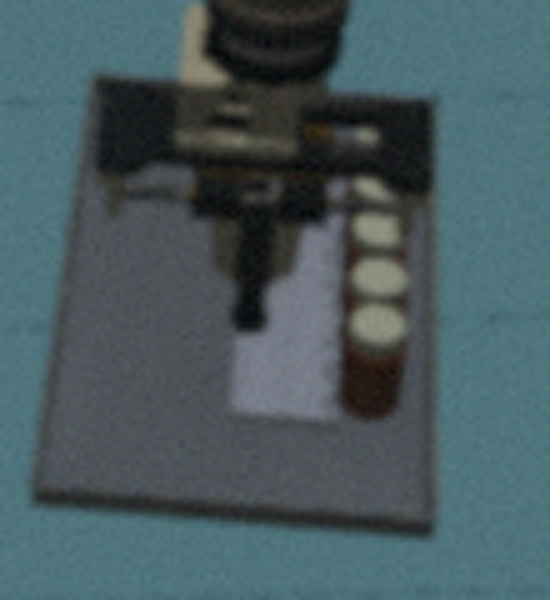

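```bash
python3 -m inch '1 -.15 0 0 0;1 -.15 0 0 0;1 -.15 0 0 0;1 -.15 0 0 0;1 -.15 0 0 0;1 -.15 0 0 0;1 -.15 0 0 0'
python3 -m inch '1 -.15 0 0 0;1 -.15 0 0 0;1 -.15 0 0 0;1 -.15 0 0 0'
python3 avg.py 8
```

```text
time: 11.37
tool_pos: [0.6054, 0.0267, 0.1932]
tool_rot: [-1.22, 1.571, -2.927]
contact_force: [-4.4, 0.0, -0.5]
opening: 0.0156
time: 11.7
tool_pos: [0.6094, 0.0261, 0.1932]
tool_rot: [1.21, 1.571, -0.496]
contact_force: [-3.2, 0.3, -1.4]
opening: 0.0157
t 12.10 tcp [609.55  26.09 193.28] local x 8.76 y 6.12 jaw -0.1360 Fn -2.38 +-0.38 F [-2.35  0.36 -2.03] T [0.03 0.27 0.01] op 15.7
```

```bash
for i in 1 2 ; do :; done; python3 -m inch '.5 -.07 0 0 0;.5 -.07 0 0 0'; python3 avg.py 4
python3 -m inch '.5 -.07 0 0 0;.5 -.07 0 0 0'; python3 avg.py 4
python3 - <<'E'
from h import *
c=cam("wrist"); cv2.imwrite("pics/i1.png",c["color"][:,:,::-1])
E
```

```text
time: 12.27
tool_pos: [0.6101, 0.026, 0.1932]
tool_rot: [-1.532, 1.57, 3.044]
contact_force: [-4.4, 1.1, 0.4]
opening: 0.0153
t 12.47 tcp [610.21  26.03 193.22] local x 9.42 y 6.15 jaw -0.1360 Fn -3.47 +-0.17 F [-3.45  0.39 -0.43] T [ 0.03  0.52 -0.04] op 15.9
time: 12.63
tool_pos: [0.6113, 0.0259, 0.1932]
tool_rot: [-1.032, 1.571, -2.738]
contact_force: [-2.3, 0.6, -1.3]
opening: 0.0157
t 12.83 tcp [611.45  25.85 193.24] local x 10.67 y 6.16 jaw -0.1360 Fn -3.01 +-0.19 F [-2.98  0.43 -1.1 ] T [ 0.08  0.45 -0.01] op 15.7
```

View pics/i1.png

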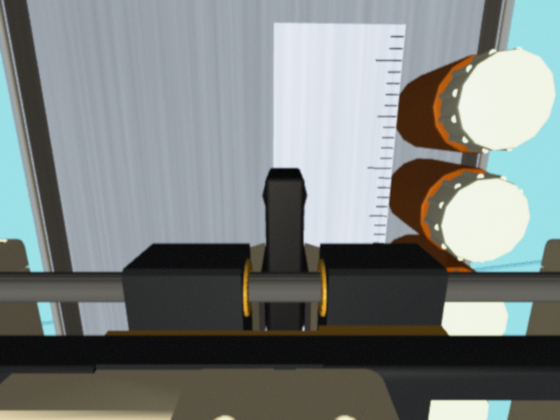

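```bash
sed -n 1,3p /dev/null; python3 - <<'E'
from h import *
c=cam("wrist"); g=c["color"].astype(float).mean(2)
for v in (4,14,24,34,44):print(v,g[v,470:525].astype(int))
for v in (30,40,60,70,80):print(v,g[v,390:415].astype(int))
E
```

```text
4 [165 163 163 163 164 164 167 167 165 164 165 165 162 146 103  69  63  62
  59  57  58  59  62  59  60  58  59  60  60  60  68 103 149 151 117 113
 134 147 155 158 159 160 161 167 184 199 202 204 203 202 202 203 202 202
 202]
14 [164 164 164 164 166 168 163 164 164 165 163 157 130  83  64  63  61  60
  58  59  59  59  58  59  58  58  58  60  64  84 127 149 134 113 124 143
 152 157 157 161 162 166 178 198 203 203 203 203 202 203 203 202 203 203
 202]
24 [162 163 165 167 167 167 166 164 163 163 149 102  68  61  59  60  59  58
  60  59  59  60  58  59  61  60  61  71 105 149 148 115 116 137 151 155
 158 159 162 165 174 190 201 203 203 203 203 202 203 203 202 202 202 202
 203]
34 [166 166 168 168 165 165 164 164 161 140  87  62  62  61  59  60  60  59
  60  60  58  59  59  58  62  64  92 136 150 125 115 130 149 153 158 157
 160 162 170 184 200 202 203 203 204 203 202 203 205 204 202 203 203 203
 204]
44 [166 167 168 167 167 165 164 153 112  72  62  61  60  59  58  60  60  59
  59  60  57  59  60  63  79 119 153 142 113 122 141 152 156 159 160 162
 165 179 200 202 203 203 203 203 203 202 202 202 203 203 203 203 202 204
 204]
30 [229 230 229 229 228 226 224 224 225 227 227 229 229 229 222 198 172 169
 171 172 173 171 167 165 165]
40 [230 229 230 228 227 226 224 225 226 228 228 229 230 223 196 174 169 170
 171 173 170 167 166 163 162]
60 [146 143 141 133 125 127 132 135 135 138 149 171 187 174 167 169 171 171
 170 167 165 163 160 163 165]
70 [207 206 203 201 201 205 208 209 209 212 209 199 175 168 170 172 172 170
 167 164 163 162 162 165 164]
80 [227 224 223 223 226 227 228 231 230 225 205 176 167 168 170 173 169 167
 164 159 152 135 118  89  61]
```

```bash
python3 - <<'E'
from h import *
c=cam("wrist"); z=readout.observe()["tool_pos"][2]-.1877+.005
N=np.array([np.cos(.145),-np.sin(.145)])
def L(pts,zz,nm):
    P=np.array([ray(c,u,v,zz)[:2]*1000 for v,u in pts]); k=np.polyfit(P[:,1],P[:,0],1); print(nm,"z%.4f"%zz,"heading %.4f"%np.arctan(-k[0]),"n-dist",(P-[600,21.3])@N, "y",P[:,1])
L([(4,483.8),(14,482.4),(24,480.75),(34,479.5),(44,478)],.003,"foot")
L([(4,501.1),(14,499.5),(24,498.05),(34,496.3),(44,494.7)],.017,"top")
L([(30,405),(40,403.9),(80,400.2)],z,"edge")
E
```

```text
foot z0.0030 heading -0.1422 n-dist [103.45080399 103.48588786 103.40218591 103.50949943 103.49736115] y [137.85082638 133.71017475 129.52716256 125.25889543 120.94583827]
top z0.0170 heading -0.1457 n-dist [103.27004558 103.26758646 103.33079932 103.26256343 103.25999803] y [133.21283609 129.41613487 125.55705402 121.66095545 117.70016304]
edge z0.0106 heading -0.1458 n-dist [64.98812399 64.91582462 64.94818119] y [130.10639012 126.01700103 109.01433262]
```

```bash
python3 -m inch '.5 -.07 0 0 0;.5 -.07 0 0 0'; python3 avg.py 4
python3 -m inch '.5 -.07 0 0 0;0 0 0 0 0'; python3 avg.py 4
```

```text
time: 13.15
tool_pos: [0.6123, 0.0257, 0.1932]
tool_rot: [-1.422, 1.571, -3.129]
contact_force: [-4.3, -0.4, -1.1]
opening: 0.0158
t 13.35 tcp [612.38  25.72 193.24] local x 11.61 y 6.16 jaw -0.1360 Fn -3.34 +-0.15 F [-3.31  0.4  -1.32] T [ 0.08  0.45 -0.01] op 15.3
time: 13.52
tool_pos: [0.6129, 0.0257, 0.1932]
tool_rot: [1.628, 1.571, -0.079]
contact_force: [-3.5, 1.2, -1.7]
opening: 0.0156
t 13.72 tcp [612.87  25.65 193.24] local x 12.11 y 6.17 jaw -0.1360 Fn -3.00 +-0.33 F [-3.    0.16 -1.53] T [0.07 0.44 0.01] op 16.1
```

```bash
python3 -m inch '.4 -.06 0 0 0;0 0 0 0 0'; python3 avg.py 4
python3 -m inch '.4 -.06 0 0 0;0 0 0 0 0'; python3 avg.py 5
```

```text
time: 13.88
tool_pos: [0.6133, 0.0256, 0.1932]
tool_rot: [1.83, 1.571, 0.123]
contact_force: [-2.8, 1.2, -0.6]
opening: 0.016
t 14.08 tcp [613.26  25.59 193.24] local x 12.51 y 6.16 jaw -0.1360 Fn -3.08 +-0.27 F [-3.07  0.25 -1.1 ] T [0.06 0.49 0.01] op 15.5
time: 14.25
tool_pos: [0.6137, 0.0255, 0.1933]
tool_rot: [1.58, 1.571, -0.127]
contact_force: [-3.0, 1.1, -0.6]
opening: 0.0154
t 14.50 tcp [613.67  25.53 193.24] local x 12.92 y 6.16 jaw -0.1360 Fn -2.66 +-0.13 F [-2.59  0.69 -1.38] T [ 0.06  0.47 -0.01] op 16.1
```

```bash
python3 -m inch '.3 -.04 0 0 0;0 0 0 0 0'; python3 avg.py 5
python3 -m inch '.3 -.04 0 0 0;0 0 0 0 0'; python3 avg.py 5
```

```text
time: 14.67
tool_pos: [0.614, 0.0255, 0.1933]
tool_rot: [1.35, 1.571, -0.357]
contact_force: [-3.1, 0.2, -0.2]
opening: 0.0159
t 14.92 tcp [613.95  25.49 193.24] local x 13.20 y 6.16 jaw -0.1360 Fn -3.57 +-0.18 F [-3.5   0.76 -0.69] T [ 0.06  0.47 -0.  ] op 15.8
time: 15.08
tool_pos: [0.6142, 0.0254, 0.1932]
tool_rot: [-1.269, 1.57, -2.976]
contact_force: [-3.8, -0.5, -0.4]
opening: 0.0158
t 15.33 tcp [614.16  25.43 193.21] local x 13.41 y 6.14 jaw -0.1359 Fn -4.50 +-0.18 F [-4.53  0.12 -0.76] T [0.01 0.65 0.02] op 15.5
```

```bash
python3 -m inch '.3 -.04 0 0 0;0 0 0 0 0'; python3 avg.py 5
python3 -m inch '.2 -.03 0 0 0;0 0 0 0 0'; python3 avg.py 5
```

```text
time: 15.5
tool_pos: [0.6143, 0.0254, 0.1931]
tool_rot: [-1.441, 1.57, 3.136]
contact_force: [-5.2, 0.1, -0.2]
opening: 0.0156
t 15.75 tcp [614.33  25.41 193.17] local x 13.59 y 6.14 jaw -0.1359 Fn -5.18 +-0.09 F [-5.19  0.26 -0.06] T [0.01 0.83 0.06] op 15.7
time: 15.92
tool_pos: [0.6144, 0.0254, 0.1931]
tool_rot: [-1.445, 1.57, 3.132]
contact_force: [-5.6, -0.6, 0.1]
opening: 0.0156
t 16.17 tcp [614.4   25.41 193.13] local x 13.66 y 6.14 jaw -0.1359 Fn -6.29 +-0.21 F [-6.29  0.45  0.17] T [-0.    0.88  0.05] op 15.7
```

```bash
python3 -m inch '.2 -.03 0 0 0;0 0 0 0 0'; python3 avg.py 5
python3 -m inch '.2 -.03 0 0 0;0 0 0 0 0;0 0 0 0 0;0 0 0 0 0'; python3 avg.py 8
python3 - <<'E'
from h import *
c=cam("wrist"); cv2.imwrite("pics/j1.png",c["color"][:,:,::-1])
c=cam("side"); crop(c,260,130,370,250,5,"j2.png")
c=cam("scene"); crop(c,300,200,460,310,5,"j3.png")
E
```

```text
time: 16.33
tool_pos: [0.6145, 0.0254, 0.1931]
tool_rot: [-1.451, 1.569, 3.126]
contact_force: [-5.9, 0.0, 0.4]
opening: 0.0158
t 16.58 tcp [614.5   25.39 193.12] local x 13.75 y 6.14 jaw -0.1359 Fn -6.32 +-0.25 F [-6.34  0.29  0.69] T [0.02 0.96 0.03] op 15.6
time: 16.92
tool_pos: [0.6146, 0.0254, 0.1931]
tool_rot: [-1.467, 1.569, 3.11]
contact_force: [-6.6, 0.5, 0.4]
opening: 0.0155
t 17.32 tcp [614.59  25.39 193.1 ] local x 13.84 y 6.16 jaw -0.1359 Fn -7.16 +-0.15 F [-7.19  0.31  0.94] T [-0.    1.07  0.04] op 15.5
```

View pics/j1.png

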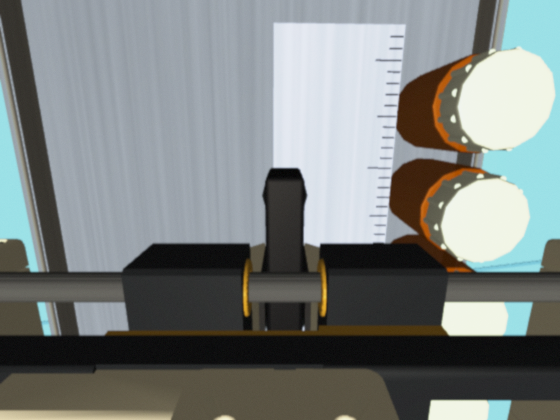

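View pics/j2.png

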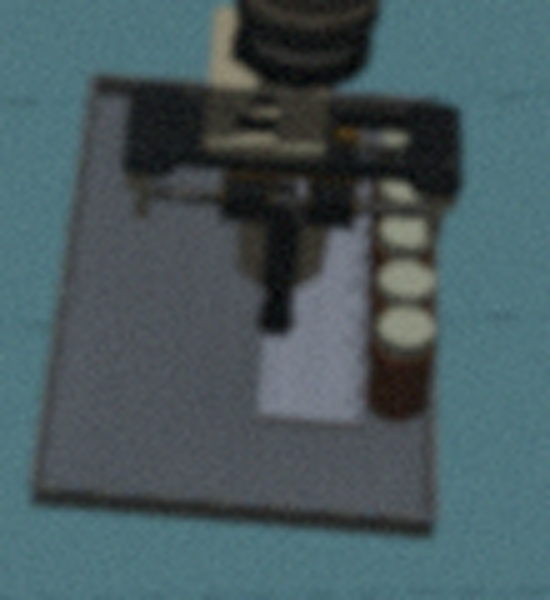

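View pics/j3.png

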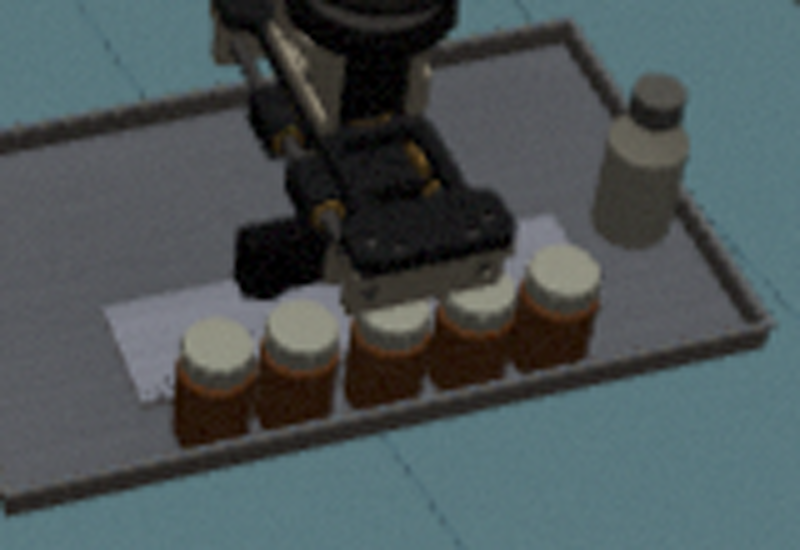

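```bash
python3 -m inch '.3 -.04 0 0 0;0 0 0 0 0;0 0 0 0 0;0 0 0 0 0'; python3 avg.py 8
```

```text
time: 17.8
tool_pos: [0.6147, 0.0254, 0.1931]
tool_rot: [-1.483, 1.568, 3.093]
contact_force: [-7.9, 0.5, 0.7]
opening: 0.0158
t 18.20 tcp [614.72  25.38 193.06] local x 13.97 y 6.16 jaw -0.1359 Fn -7.78 +-0.21 F [-7.83  0.23  1.16] T [0.02 1.17 0.03] op 15.6
```

```bash
python3 -m inch '.3 -.04 0 0 0;0 0 0 0 0;0 0 0 0 0;.3 -.04 0 0 0;0 0 0 0 0;0 0 0 0 0'; python3 avg.py 8
```

```text
time: 18.7
tool_pos: [0.615, 0.0253, 0.193]
tool_rot: [-1.488, 1.567, 3.089]
contact_force: [-10.7, -0.8, 2.2]
opening: 0.0156
t 19.10 tcp [614.98  25.36 192.99] local x 14.23 y 6.18 jaw -0.1358 Fn -9.37 +-0.24 F [-9.39  0.53  2.36] T [0.05 1.47 0.05] op 15.9
```

```bash
python3 -m inch '-.5 .07 0 0 0;-.5 .07 0 0 0;-1 .15 0 0 0;-1 .15 0 0 0;-2 .3 0 0 0;-4 .6 0 0 0;-8 1.2 0 0 0;-8 1.2 0 0 0'
python3 -m inch '-10 1.5 0 0 0;-10 1.5 0 0 0;-8 1.2 0 0 0;-4 .6 0 0 0;0 0 0 0 0;0 0 0 0 0'
python3 avg.py 6
python3 - <<'E'
from h import *
c=cam("wrist"); cv2.imwrite("pics/k1.png",c["color"][:,:,::-1])
c=cam("side"); crop(c,260,130,370,250,5,"k2.png")
E
```

```text
time: 19.77
tool_pos: [0.5905, 0.029, 0.1932]
tool_rot: [1.658, 1.57, -0.049]
contact_force: [-0.3, -0.2, -2.7]
opening: 0.0154
time: 20.27
tool_pos: [0.5592, 0.0338, 0.1935]
tool_rot: [1.592, 1.57, -0.114]
contact_force: [0.5, 0.6, -2.6]
opening: 0.0155
t 20.57 tcp [559.44  33.64 193.32] local x -41.92 y 6.35 jaw -0.1361 Fn -0.29 +-0.30 F [-0.29  0.04 -2.02] T [-0.01 -0.05  0.01] op 16.3
```

View pics/k2.png

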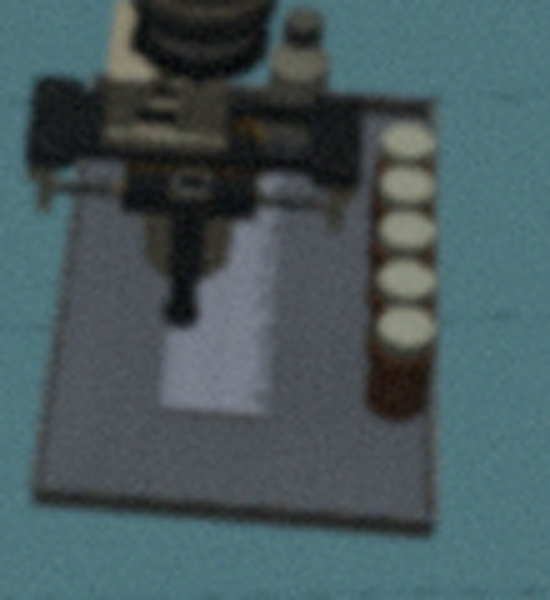

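View pics/k1.png

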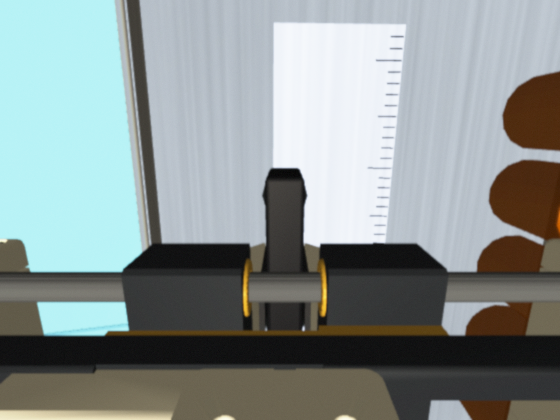

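```bash
python3 -m inch '0 0 10 0 0;0 0 30 0 0;0 0 35 0 0;0 0 28 0 0;0 0 10 0 0;0 0 0 0 0;0 0 0 0 0'
python3 -m inch '-3 -28 0 .11 0;-3 -28 0 .11 0;-3 -28 0 .11 0;-3 -28 0 .11 0;-3 -28 0 .11 0;-3 -28 0 .11 0;-3 -28 0 .11 0'
python3 -m inch '-3 -28 0 .11 0;-3 -28 0 .11 0;-3 -28 0 .11 0;-3 -28 0 .11 0;-3 -28 0 .11 0;-3 -28 0 .11 0;-4 -25 0 .101 0;0 0 0 0 0'
python3 -m inch '0 0 0 0 0;0 0 0 0 0'
python3 avg.py 4
python3 - <<'E'
from h import *
c=cam("side"); crop(c,200,100,380,320,2.7,"l2.png")
E
```

```text
time: 21.25
tool_pos: [0.5587, 0.0338, 0.3058]
tool_rot: [-1.284, 1.571, -2.99]
contact_force: [0.2, -0.2, -3.7]
opening: 0.0157
time: 21.83
tool_pos: [0.5372, -0.1634, 0.3035]
tool_rot: [-2.654, 1.566, 2.698]
contact_force: [0.2, -0.4, -2.7]
opening: 0.0159
time: 22.5
tool_pos: [0.5145, -0.3595, 0.303]
tool_rot: [-3.131, 1.568, 2.978]
contact_force: [-0.6, 0.4, -2.5]
opening: 0.0156
time: 22.67
tool_pos: [0.5157, -0.3548, 0.3039]
tool_rot: [2.493, 1.566, 2.315]
contact_force: [0.5, -0.1, -2.9]
opening: 0.0158
t 22.87 tcp [ 516.18 -354.21  305.21] local x -28.68 y -383.68 jaw 1.3958 Fn -0.05 +-0.28 F [-0.03  0.16 -2.66] T [ 0.06 -0.15 -0.  ] op 16.0
```

View pics/l2.png

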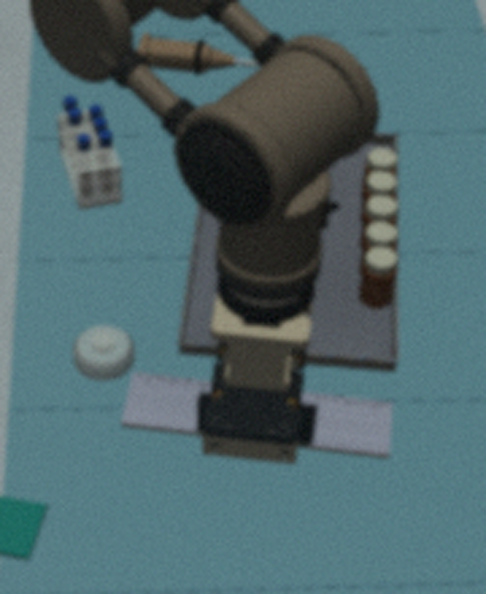

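```bash
python3 -m inch '0 0 -20 0 0;0 0 -35 0 0;0 0 -30 0 0;0 0 -17 0 0;0 0 -7 0 0;0 0 -3 0 0;0 0 0 0 0;0 0 0 0 0'
python3 avg.py 4
python3 -m inch '0 0 -1 0 0;0 0 -1 0 0;0 0 0 0 0;0 0 0 0 0';python3 avg.py 4
python3 -m inch '0 0 -1 0 0;0 0 -.5 0 0;0 0 0 0 0;0 0 0 0 0';python3 avg.py 4
```

```text
time: 23.58
tool_pos: [0.5166, -0.3555, 0.1957]
tool_rot: [-0.519, 1.568, -0.694]
contact_force: [0.4, 0.6, -1.9]
opening: 0.0151
t 23.78 tcp [ 516.46 -355.51  195.8 ] local x -28.21 y -384.93 jaw 1.3951 Fn 0.42 +-0.32 F [ 0.46  0.28 -2.38] T [ 0.02 -0.16 -0.  ] op 15.5
time: 24.12
tool_pos: [0.516, -0.3552, 0.1922]
tool_rot: [2.06, 1.571, 1.884]
contact_force: [-0.1, 0.1, -2.4]
opening: 0.0155
t 24.32 tcp [ 516.05 -355.27  192.22] local x -28.66 y -384.75 jaw 1.3950 Fn -0.03 +-0.21 F [-0.02  0.09 -2.91] T [ 0.04 -0.14  0.  ] op 15.7
time: 24.65
tool_pos: [0.516, -0.3552, 0.1906]
tool_rot: [2.264, 1.571, 2.088]
contact_force: [0.2, -0.4, -2.4]
opening: 0.0157
t 24.85 tcp [ 516.06 -355.26  190.74] local x -28.65 y -384.73 jaw 1.3950 Fn 0.41 +-0.13 F [ 0.42  0.08 -2.63] T [ 0.04 -0.12 -0.  ] op 15.7
```

```bash
python3 -m inch '0 0 -1 0 0;0 0 -1 0 0;0 0 0 0 0;0 0 0 0 0';python3 avg.py 4
python3 -m inch '0 0 -.7 0 0;0 0 0 0 0;0 0 0 0 0';python3 avg.py 4
```

```text
time: 25.18
tool_pos: [0.516, -0.3552, 0.1886]
tool_rot: [2.391, 1.57, 2.215]
contact_force: [-0.4, -0.3, -2.6]
opening: 0.0156
t 25.38 tcp [ 516.05 -355.26  188.72] local x -28.66 y -384.74 jaw 1.3950 Fn -0.16 +-0.11 F [-0.21 -0.37 -2.57] T [ 0.04 -0.15 -0.01] op 15.7
time: 25.63
tool_pos: [0.516, -0.3552, 0.188]
tool_rot: [1.981, 1.571, 1.805]
contact_force: [-0.1, 0.9, -2.9]
opening: 0.0159
t 25.83 tcp [ 516.05 -355.25  188.03] local x -28.66 y -384.73 jaw 1.3950 Fn 0.18 +-0.24 F [ 0.21  0.14 -2.68] T [ 0.02 -0.14  0.  ] op 15.7
```

```bash
python3 -m inch '0 0 -.5 0 0;0 0 0 0 0;0 0 0 0 0';python3 avg.py 4
python3 -m inch '0 0 -.5 0 0;0 0 0 0 0;0 0 0 0 0';python3 avg.py 4
```

```text
time: 26.08
tool_pos: [0.5161, -0.3553, 0.1877]
tool_rot: [-0.165, 1.571, -0.341]
contact_force: [0.1, 1.5, -1.0]
opening: 0.0159
t 26.28 tcp [ 516.08 -355.3   187.73] local x -28.63 y -384.77 jaw 1.3950 Fn -0.10 +-0.42 F [-0.08  0.14  0.38] T [ 0.14 -0.06 -0.02] op 15.7
time: 26.53
tool_pos: [0.5161, -0.3553, 0.1877]
tool_rot: [-0.422, 1.57, -0.598]
contact_force: [-1.9, 1.2, 5.6]
opening: 0.0158
t 26.73 tcp [ 516.09 -355.28  187.66] local x -28.62 y -384.75 jaw 1.3950 Fn -2.22 +-0.10 F [-2.1   0.97  5.81] T [ 0.39  0.16 -0.  ] op 15.7
```

Touchdown: the vertical force went from −2.7 N to +5.8 N, so the ruler is on the bench. I'll release it and rise.

```bash
python3 -m inch '0 0 0 0 1;0 0 0 0 1;0 0 0 0 1;0 0 0 0 1;0 0 0 0 1;0 0 0 0 1;0 0 0 0 1;0 0 0 0 1'
python3 -m inch '0 0 0 0 1;0 0 5 0 1;0 0 15 0 1;0 0 30 0 1;0 0 40 0 1;0 0 40 0 1;0 0 40 0 1;0 0 40 0 1'
python3 -m inch '-30 0 0 0 1;-40 0 0 0 1;-40 0 0 0 1;-40 0 0 0 1;-20 0 0 0 1;0 0 0 0 1;0 0 0 0 1;0 0 0 0 1'
python3 - <<'E'
from h import *
c=cam("side"); crop(c,230,120,370,320,3,"m2.png")
c=cam("scene"); crop(c,185,200,455,330,2.9,"m1.png")
print(readout.observe()["opening"])
E
```

```text
time: 27.4
tool_pos: [0.5161, -0.3552, 0.187]
tool_rot: [1.931, 1.571, 1.755]
contact_force: [-0.0, -0.1, 0.0]
opening: 0.0644
time: 28.07
tool_pos: [0.5157, -0.3549, 0.3996]
tool_rot: [-0.295, 1.57, -0.471]
contact_force: [1.3, -1.1, -0.3]
opening: 0.0916
time: 28.73
tool_pos: [0.3466, -0.3554, 0.3976]
tool_rot: [-0.476, 1.569, -0.652]
contact_force: [0.2, -0.0, -0.2]
opening: 0.0918
0.09163626440670015
```

View pics/m1.png

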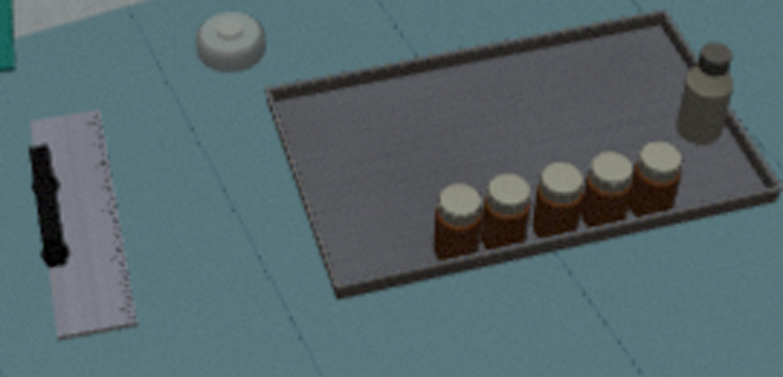

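View pics/m2.png

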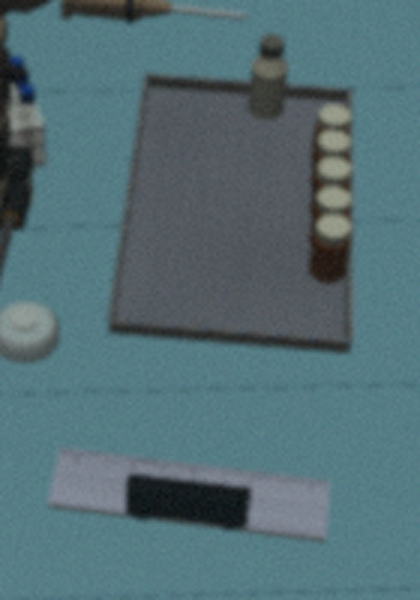

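```bash
python3 - <<'E'
from h import *
N=np.array([np.cos(.145),-np.sin(.145)])
for n,box in(("side",(325,145,352,215)),("scene",(330,240,425,290))):
    c=cam(n); u0,v0,u1,v1=box; g=c["color"][v0:v1,u0:u1].astype(int)
    m=((g.min(2)>105)&(g[:,:,0]>=g[:,:,2])).astype(np.uint8)
    k,_,st,ce=cv2.connectedComponentsWithStats(m,connectivity=4)
    for i in range(1,k):
        if st[i,4]>15:
            p=ray(c,ce[i][0]+u0,ce[i][1]+v0,.062)[:2]*1000; print(n,st[i,4],p.round(1),"local x %.1f"%((p-[600,21.3])@N))
E
```

```text
side 52 [698.3  98. ] local x 86.2
side 50 [693.2  55.9] local x 87.2
side 52 [687.2  14.3] local x 87.3
side 57 [680.3 -28.4] local x 86.6
side 60 [675.1 -68.1] local x 87.2
scene 107 [695.8  91.9] local x 84.6
scene 106 [689.5  51.7] local x 84.2
scene 110 [683.5  10.4] local x 84.2
scene 112 [677.5 -32.2] local x 84.4
scene 119 [671.8 -71.5] local x 84.5
```

```bash
python3 - <<'E'
from cell import workorder
print(workorder.hand_in())
E
```

```text
the job is handed in; nothing more can be done
None
```

I pushed all five jars back against the rail with the ruler, then laid the ruler flat on the bench where it came from. I let go of it and handed the job in at about 29 s of the 72 s; no verdict is reported.

- **Push:** I gripped the ruler's bar and set its edge parallel to the rail using the wrist camera. I then pushed low and slowly until I felt the stop: force rose from about 3 N while sliding to about 9 N. I estimate 3 to 6 N of that was on the rail, because friction takes up the rest. The wrist showed almost no twist, so the load was spread evenly along the row.
- **Jars:** In the last pictures all five stand upright in one line parallel to the rail, within about 0.6 mm of straight.
- **Ruler:** It lies flat outside the tray; I felt it touch the bench before releasing it.
- **Bystanders:** The bottle and cover look unmoved in the last pictures. I did not measure them, and the rack and applicator were only partly in view.

**Checks that disagreed:** the cameras differ by 2 to 4 mm on absolute positions. The jars' distance from the tray's middle read 86 to 87 mm in one view and about 84 mm in the other, against 87 to 91 mm required. The wrist camera also put the rail about 4 mm closer than my first tray fix from the other two cameras. For "home" I therefore relied on the felt stop and on the gap from ruler edge to rail. That gap came out at about 35 mm by calculation, against 36 mm for jars touching the rail.

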